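# Set the drying rack's sprung leg to its red mark and lock it

## Robot

A 6-joint arm with a two-finger parallel gripper is mounted at the origin on a cart in front of the work surface, level with it; the furniture and walls round the work are solid. World frame = base frame: x ahead of the robot, y to its left, z up, the work surface at z = 0. Lengths are in mm, angles in rad, forces in N, time in s.
With the tool pointing down it reaches from about 275 to 1000 mm from the base axis. Payload 8.4 kg.
Tool frame: the origin (TCP) lies on the centre line of the jaws, within the pads' length; the fingertips stand 25 mm ahead of it and the grasp point (between the pads) lies 6 mm ahead of it; z points along the fingers, y is the line along which they close (so a half turn about z gives the same grasp; the last joint's range is limited). The gripper opens to 85 mm and grips with 20 to 120 N. Pads are 22 mm wide; open, the fingers measure 114 mm over their backs; the gripper's body (76 mm by 85 mm) begins 54 mm behind the grasp point. The pads swing forward as they close: fully open they stand 13 mm farther back than shut.
Start: joints at [-1.301, 0.353, 1.633, -0, 1.155, -0.002], TCP at [167.79, -602.059, 256.281] pointing down, gripper open.
Joint ranges: [-2.63, 2.63], [-0.92, 2.1], [0.06, 2.66], [-1.3, 4.44], [0, 2.69], [-3.02, 3.02]. Speed limits (rad/s): [2.22, 2.22, 2.79, 3.14, 3.14, 3.14].

## Interface

Orientations are given as [roll, pitch, yaw] about the fixed x, y, z axes, in that order (R = Rz(yaw) Ry(pitch) Rx(roll)).
In Python, from rig import r gives the robot as it stands.
- The arm moves only by the shell command python3 -m jog 'ROWS' [FORCE]. ROWS is JSON, a list of rows, each a list of 3 entries, a list of its own where there are three numbers: the turn, a rotation vector about the tool's x, y, z in rad, then the shift along the tool's x, y, z in m, then the opening, from -1 (shut) to 1 (fully open). In form: [[[rx, ry, rz], [x, y, z], gripper], ...]. A call has 1 to 12 rows; each row shifts and turns the commanded pose from where the row before left it, along the tool's axes as they then stand; what a row does not reach is not made up. A row lasts 1/10 s, in which the tool goes at most 50 mm and 8.59 degrees, less where a joint would pass 70% of its speed; a pose out of reach is approached as far as the arm can. A call with a gripper value outside its range is refused whole. The fingers move at their own pace and stop on an object; FORCE is the grip in N (left out, the last holds). Time passes only in rows, so rows that do not move let the fingers close. It gives the time, the measured TCP pose, the force, the opening and the grip force at its end, in the units of the state.
- r.sense(): the state, without advancing time (a new reading comes with each control period).
- r.grab_frame(name): name is "scene" or "top" or "wrist"; returns the picture (420x560x3 uint8, red, green, blue); there is no depth.
- r.camera_params(name): a dict with "fx", "fy", "cx", "cy" (pixels), "k1" (the pictures are not rectified: a ray, as slopes to the right and down, at radius r is drawn at 1 + k1 r^2 times it, then the intrinsics apply), "rvec" (rotation vector, rad) and "tvec" (3), from world to camera coordinates, as OpenCV has them; the wrist camera has in their place "hand_eye" (4x4, takes a point from camera to tool coordinates, whose origin is the TCP and whose axes are the flange's). Camera axes: x right, y down, z forward; pixel columns grow to the right and rows downward; lengths in mm; the calibration is good to about 2 mm. A picture is of the moment at which its call begins: read the wrist's pose just before it. camera_params takes no time and is no camera call.
- r.sign_off(): hands the job in; it is judged then, once.
The state is a dict: "clock": time; "qpos": joint angles; "qvel": joint speeds; "joint_efforts": joint torques, N m; "eef_pos": TCP position; "tcp_rot": TCP orientation; "contact_force": force on the tool from outside, world axes, zero at the start; "wrist_torque": the same for the moment, N m; "opening": opening from 0.0 (shut) to 1.0 (fully open); "grasp_force": force on a finger pad.
Only numpy, scipy, OpenCV 4.12 (cv2) and the standard library are available. Lean on these libraries where they do the work, as an engineer would, in place of code of your own. Each camera call takes 0.05 s, during which the arm holds its last target. There are 200 camera calls.

## Task

Draw the drying rack's spring-loaded sliding leg out until its white pointers line up with the red length mark, then, holding it there by its black post, squeeze the orange cam lever fully closed. Do not let go of the leg or let it slip off the mark while closing the lever, and finish still holding the post firmly with the lever closed. Leave the bowl, the kitchen timer and the mug where they are.

Things in the scene. Friction and masses are not known exactly. Their poses are not given: they have to be found in the camera images.
- rack: Low steel wire drying rack fixed to the worktop, with a flat aluminium rail plate (410 x 100 x 8 mm). Origin on the worktop under the rail's centre line; +x is the way the leg slides out, y across the rail, z up. The wire part lies at x -200 to -40 mm, y +-84 mm, 63 mm high; the rail runs to x = +210 mm.
- pointer (a point): Middle of the top of the leg's grey carriage (92 x 50 mm, top 34 mm above the worktop), between its two white pointer fins; 45 mm from the rack's origin along x when the leg is in. Moves with the leg. Post and lever stand on the carriage on the rail's centre line: the post on the wire rack's side of this point, the lever on the far side.
- thumb_post: Black post upright on the leg's carriage: 10 mm thick along the rail, 30 mm wide, top 82 mm above the worktop. Origin: foot of its face towards the wire rack, on the centre line, 32 mm up, 28 mm from the pointer. Axes as the rack's. A finger pushing on this face, away from the wire rack, draws the leg out and holds it against its spring (seat gives 1 mm).
- leg (a joint): How far the leg has slid out, m: 0 = fully in (as it starts), 0.15 = end stop. A spring pulls it in with 3 N at 0, growing by 25 N per m; let go, it slides back. While two fingers close on post and lever, the post's finger moves inwards and pushes the leg further out, so the hand must back off towards the wire rack by as much to keep the leg on the mark.
- cam_lever (a joint): Cam lever angle, rad: 0 = open, leaning away from the post; 0.5 = closed, upright, at its stop. Pushed towards the post, with 3 N at the tip, about 6 N for the last 0.2 rad, where the cam bites and brakes the leg; stays where left. Width over post and lever: 61 mm open, 36 mm closed, so fingers closing along the rail, one outside each, squeeze it shut.
- lever_tip (a point): Middle of the top edge of the orange lever (paddle 30 mm wide, 8 mm thick), 55 mm from its pivot; the pivot is 26 mm above the worktop and 4 mm beyond the pointer. 74 mm above the worktop when open, 81 mm when closed; moves with leg and lever.
- length_mark: Length mark: white clips with a red line (5 mm wide) on both edges of the rail plate, 15 mm high at most; fixed. Origin on the rail's centre line at the red line, on the worktop; axes as the rack's. The leg is at its length when the pointer's distance from this origin along x is zero.
- bowl: White bowl, 115 mm across, 53 mm high, standing on the wires of the rack; origin at its underside. Leave alone.
- timer: Red and white kitchen timer, 64 mm across, 55 mm high, beside the rail; origin at its underside. Leave alone.
- mug: White mug with dark dots, 82 x 114 x 91 mm, beside the rail; origin at its underside. Leave alone.

How it is judged:
By the outcome, as a careful person would: the job done as asked, in the order asked, and still so for the second after the job is handed in, while the arm keeps its last pose, push and grip.
It also fails if it takes over 51 s, if anything falls off the work surface, if the arm or the gripper's body presses on something with over 40 N, if the wrist force passes 120 N, or if a joint passes its speed limit or range.

## Working session

There is one attempt and no reset: what is moved stays moved. The work goes in short steps, Python scripts to look and compute and a shell command to move; the robot and the scene stay as the last step left them, time stands still between calls to the robot, and variables do not carry over. Pictures are saved under pics/ and viewed, at most 10 in all, crops included, and the job is handed in when it is done.

```bash
mkdir -p pics; ls
python3 - <<'E'
from rig import r
import cv2
print(r.sense())
for n in("scene","top"):
    cv2.imwrite(f"pics/{n}0.png",r.grab_frame(n)[:,:,::-1]); print(n,r.camera_params(n))
print(r.camera_params("wrist"))
E
```

```text
pics
{'clock': 0.0, 'qpos': array([-1.30138256e+00,  3.53625239e-01,  1.63415134e+00, -1.82032793e-05,
        1.15517931e+00, -2.40968572e-03]), 'qvel': array([-0.00177694, -0.00264557,  0.00073741,  0.00098312, -0.00024407,
       -0.00021735]), 'joint_efforts': array([-2.69734970e-03, -6.05251122e+01, -3.42072237e+01, -2.91059350e-04,
        9.01151594e-03, -1.77568776e-06]), 'eef_pos': array([ 167.67617648, -601.62704424,  255.56859615]), 'tcp_rot': array([-3.14022938e+00,  1.33585452e-05,  2.71830820e-01]), 'contact_force': array([ 0.02791145,  0.40143935, -0.94234513]), 'wrist_torque': array([-0.01257668,  0.04070913, -0.00166711]), 'grasp_force': 0.0, 'opening': 0.9986057478090532}
scene {'fx': 485.8826256314411, 'fy': 485.8826256314411, 'cx': 276.37602272559076, 'cy': 210.92618091998233, 'k1': -0.014142595526179188, 'rvec': array([ 0.51510435, -2.51188215,  1.39281498]), 'tvec': array([660.22517536, 137.46588182, 755.2686146 ])}
top {'fx': 401.17476345345244, 'fy': 401.17476345345244, 'cx': 282.1872904444493, 'cy': 208.09746696192207, 'k1': -0.02827383513780282, 'rvec': array([ 2.16390737, -2.17300679,  0.18185303]), 'tvec': array([104.29695922, 653.59284065, 835.23470807])}
{'fx': 304.16518309108926, 'fy': 304.16518309108926, 'cx': 273.50861727834257, 'cy': 206.18581084463946, 'k1': -0.06647661828045741, 'hand_eye': array([[ 7.31976884e-04, -9.44654579e-01, -3.28065832e-01,
         8.54862286e+01],
       [ 9.99998191e-01,  1.26740735e-03, -1.41827205e-03,
         2.68331708e-01],
       [ 1.75557024e-03, -3.28064201e-01,  9.44653798e-01,
        -1.16344886e+02],
       [ 0.00000000e+00,  0.00000000e+00,  0.00000000e+00,
         1.00000000e+00]])}
```

View pics/top0.png

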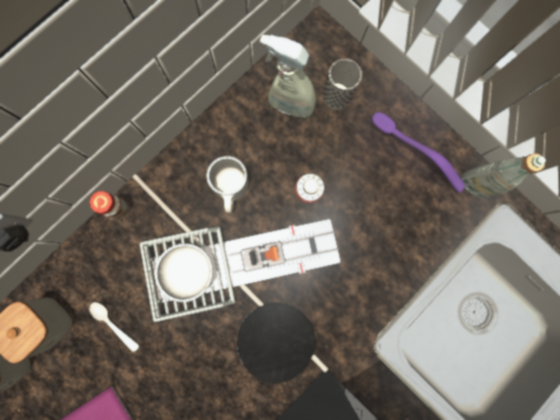

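View pics/scene0.png

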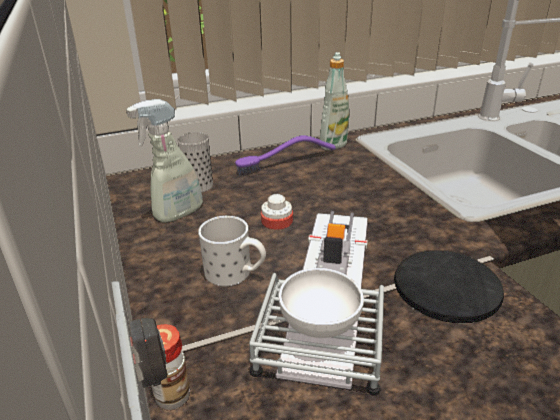

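The top view shows the rail from about (225,260) to (340,245), the marks at (293,230) and (303,268), and the orange lever at (271,255). The bowl is at (186,270), the timer at (310,187) and the mug at (228,178). Next I'll enlarge crops of both views.

Run:
```python
import cv2
a=cv2.imread("pics/top0.png")[210:310,220:350]; cv2.imwrite("pics/tc.png",cv2.resize(a,None,fx=6,fy=6,interpolation=cv2.INTER_CUBIC))
a=cv2.imread("pics/scene0.png")[200:300,290:390]; cv2.imwrite("pics/sc.png",cv2.resize(a,None,fx=6,fy=6,interpolation=cv2.INTER_CUBIC))
```

```text
(no output)
```

View pics/tc.png

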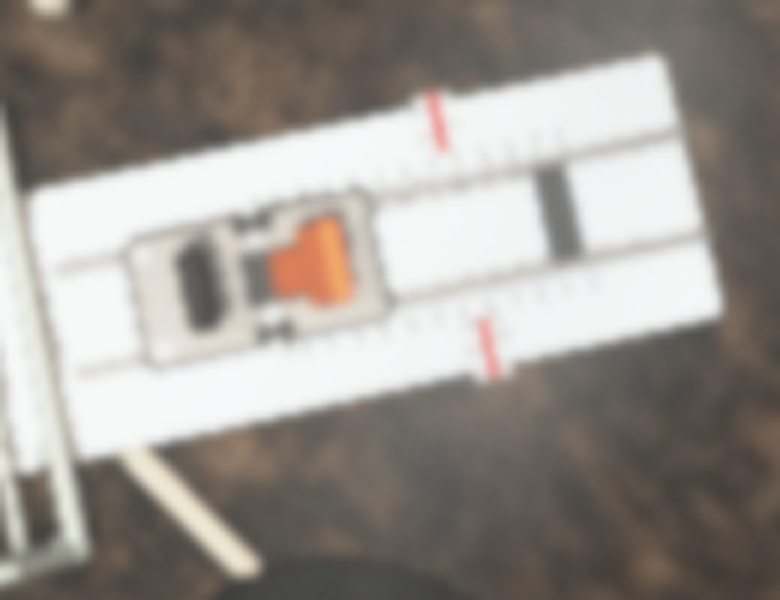

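View pics/sc.png

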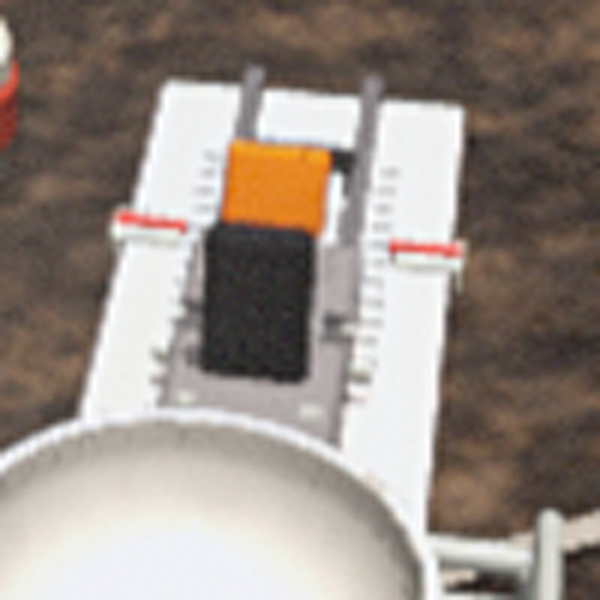

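```bash
cat > h.py <<'E'
from rig import r
import numpy as np, cv2
from scipy.spatial.transform import Rotation as R
def cam(n,s=None):
    p=r.camera_params(n)
    if n=="wrist":
        T=np.eye(4); T[:3,:3]=R.from_euler('xyz',s['tcp_rot']).as_matrix(); T[:3,3]=s['eef_pos']
        M=np.linalg.inv(T@p['hand_eye'])
    else:
        M=np.eye(4); M[:3,:3]=cv2.Rodrigues(p['rvec'])[0]; M[:3,3]=p['tvec']
    return p,M
def proj(c,X):
    p,M=c; q=np.atleast_2d(X)@M[:3,:3].T+M[:3,3]; q=q[:,:2]/q[:,2:]
    q=q*(1+p['k1']*(q**2).sum(1,keepdims=True))
    return q*[p['fx'],p['fy']]+[p['cx'],p['cy']]
E
cat > fit.py <<'E'
from h import *
from scipy.optimize import least_squares
T=lambda u,v:((u+.5)/6-.5+220,(v+.5)/6-.5+210)
S=lambda u,v:((u+.5)/6-.5+290,(v+.5)/6-.5+200)
ct,cs=cam("top"),cam("scene")
def model(P):
    x,y,a,d,zr,ym,zm=P
    t=[(210,50,zr),(210,-50,zr),(91,25,34),(91,-25,34),(-1,25,34),(-1,-25,34),(d,ym,zm),(d,-ym,zm)]
    s=[(210,50,zr),(210,-50,zr),(d,ym,zm),(d,-ym,zm),(17,15,82),(17,-15,82)]
    f=lambda L:np.array(L,float)@R.from_euler('z',a).as_matrix().T+[x,y,0]
    return proj(ct,f(t)),proj(cs,f(s))
ot=np.array([T(*k) for k in [(662,55),(722,315),(370,190),(395,300),(130,240),(155,365),(437.5,122),(488.5,348)]])
os_=np.array([S(*k) for k in [(163,82),(464,105),(152,222),(427,249),(205,228),(312,238)]])
# initial: ray to z=20 of rail pixel
res=lambda P:np.r_[(model(P)[0]-ot).ravel(),(model(P)[1]-os_).ravel(),(P[4]-14)/10,(P[6]-15)/2]
best=min((least_squares(res,[x,y,a,100,14,42,14],loss='soft_l1') for x in(300,500,700)for y in(-300,0,300)for a in(-2,-1,0,1,2)),key=lambda q:q.cost)
print(best.x,best.cost); 
m=model(best.x);print((m[0]-ot).round(1).tolist(),(m[1]-os_).round(1).tolist())
# objects
p,M=ct
for n,uv,z in[("bowl",(186,270),90),("timer",(311,188),50),("mug",(228,176),90),("muglip handle",(228,207),60)]:
    q=(np.array(uv)-[p['cx'],p['cy']])/p['fx']; d=M[:3,:3].T@[*q,1]; c=-M[:3,:3].T@M[:3,3]; w=c+d*(z-c[2])/d[2]
    print(n,w.round(), (R.from_euler('z',-best.x[2]).as_matrix()@(w-[best.x[0],best.x[1],0])).round())
E
python3 fit.py
```

```text
[542.5687083  186.64552049  30.0545363  119.64857909   6.95012113
  42.51337691  12.49166243] 7.235512628974552
[[0.1, -0.5], [0.2, -0.6], [0.4, -1.8], [1.2, 2.5], [-1.0, -1.1], [-0.4, 0.8], [-0.3, -0.2], [-0.5, -0.6]] [[0.7, -0.3], [0.5, 0.3], [-0.1, -0.5], [0.2, -0.5], [-0.2, 0.4], [0.7, 0.6]]
bowl [523. 297.  90.] [-112.    3.   90.]
timer [697.  39.  50.] [177. 120.  50.]
mug [715. 215.  90.] [  8. 175.  90.]
muglip handle [654. 218.  60.] [ -7. 116.  60.]
```

```bash
cat >> h.py <<'E'
def hit(c,uv,z):
    p,M=c; q=(np.array(uv)-[p['cx'],p['cy']])/p['fx']; q=q/(1+p['k1']*(q@q))
    d=M[:3,:3].T@[*q,1]; o=-M[:3,:3].T@M[:3,3]; return o+d*(z-o[2])/d[2]
E
python3 - <<'E'
from h import *
cs,ct=cam("scene"),cam("top")
print("cams",[(-c[1][:3,:3].T@c[1][:3,3]).round() for c in(cs,ct)])
for n,c,uv,z in[("faucet base",cs,(488,120),0),("faucet spout?",cs,(520,20),250),("faucet spout",cs,(520,20),150),("sink corner",ct,(505,207),0),("sinkL",ct,(380,345),0),("bottle tip",ct,(535,162),200)]:print(n,hit(c,uv,z).round())
E
```

```text
cams [array([360., 784., 530.]), array([538., 132., 910.])]
faucet base [ 352. -683.    0.]
faucet spout? [ 323. -842.  250.]
faucet spout [  310. -1423.   150.]
sink corner [ 661. -426.    0.]
sinkL [ 353. -115.    0.]
bottle tip [ 719. -369.  200.]
```

```bash
python3 -m jog '[[[0,0,0],[0.0107,-0.0385,0],1],[[0,0,0],[0.0107,-0.0385,0],1],[[0,0,0],[0.0107,-0.0385,0],1],[[0,0,0],[0.0107,-0.0385,0],1],[[0,0,0],[0.0107,-0.0385,0],1],[[0,0,0],[0.03,-0.0245,0],1],[[0,0,0],[0.03,-0.0245,0],1],[[0,0,0],[0.03,-0.0245,0],1],[[0,0,0],[0.03,-0.0245,0],1],[[0,0,0],[0.03,-0.0245,0],1]]' 30 && python3 -m jog '[[[0,0,0],[0.03,-0.0245,0],1],[[0,0,0],[0.03,-0.0245,0],1],[[0,0,0],[0.03,-0.0245,0],1],[[0,0,0],[0.03,-0.0245,0],1],[[0,0,0],[0.03,-0.0245,0],1],[[0,0,0.031],[0.03,-0.0245,0],1],[[0,0,0.031],[0.03,-0.0245,0],1],[[0,0,0],[0,0,0],1],[[0,0,0],[0,0,0],1],[[0,0,0],[0,0,0],1],[[0,0,0],[0,0,0],1]]'
```

```text
clock: 1.1
eef_pos: [279.7, -242.6, 256.3]
tcp_rot: [3.141, -0.0, 0.271]
contact_force: [0.6, -1.6, 0.4]
opening: 0.997
grasp_force: 0.0
clock: 2.2
eef_pos: [435.8, -23.9, 256.2]
tcp_rot: [3.142, 0.0, 0.209]
contact_force: [0.3, 0.6, -0.2]
opening: 1.003
grasp_force: 0.0
```

```bash
python3 -m jog '[[[0,0,0],[0.0247,-0.0227,0],1],[[0,0,0],[0.0247,-0.0227,0],1],[[0,0,0],[0.0247,-0.0227,0],1],[[0,0,0],[0.0247,-0.0227,0],1],[[0,0,0],[0.0247,-0.0227,0],1],[[0,0,0],[0.0247,-0.0227,0],1],[[0,0,0],[0,0,0.03],1],[[0,0,0],[0,0,0.03],1],[[0,0,0],[0,0,0],1],[[0,0,0],[0,0,0],1],[[0,0,0],[0,0,0],1]]'
python3 - <<'E'
from h import *
s=r.sense(); print(s['eef_pos'],s['tcp_rot'])
a=r.grab_frame("wrist")[:,:,::-1]; cv2.imwrite("pics/w1.png",a)
c=cam("wrist",s)
o=np.array([542.57,186.65,0]); A=R.from_euler('z',-1.3614).as_matrix()
P=lambda l:proj(c,np.array(l,float)@A.T+o).round(1).tolist()
print("marks",P([(119.6,42.5,13),(119.6,-42.5,13)]),"corners",P([(210,50,7),(210,-50,7)]),"post",P([(17,15,82),(17,-15,82),(27,15,82),(27,-15,82)]),"tip",P([(75.4,15,74),(75.4,-15,74)]),"pointer",P([(45,25,34),(45,-25,34)]))
E
```

```text
clock: 3.3
eef_pos: [553.9, 140.5, 198.0]
tcp_rot: [-3.142, -0.002, 0.209]
contact_force: [-0.2, -0.9, 0.3]
opening: 0.998
grasp_force: 0.0
[553.94048789 140.51529791 197.98064953] [-3.14152124e+00 -2.17401612e-03  2.08806003e-01]
marks [[346.6, 149.2], [340.6, 228.4]] corners [[433.6, 141.9], [418.9, 232.2]] post [[235.6, 196.2], [237.1, 230.6], [248.1, 196.2], [249.1, 230.7]] tip [[307.5, 193.4], [306.2, 226.9]] pointer [[271.1, 171.0], [271.2, 220.5]]
```

View pics/w1.png

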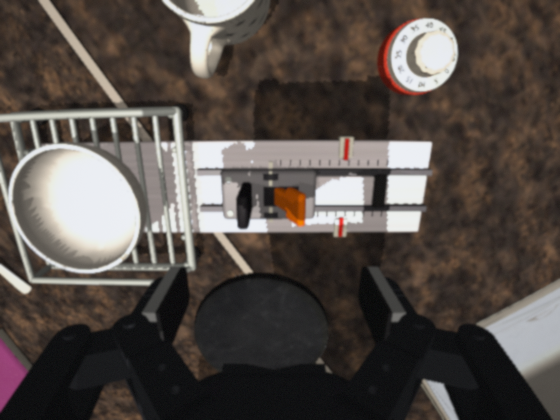

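The wrist view matches the fit to within about 1 px: the marks are at (346,149) and (340,228), the post at (244,205), and the fins at x≈270. I'll descend over the post and lever.

```bash
python3 -m jog '[[[0,0,0],[-0.0015,0,0.03],1],[[0,0,0],[0,0,0.03],1],[[0,0,0],[0,0,0.025],1],[[0,0,0],[0,0,0.015],1],[[0,0,0],[0,0,0.015],1],[[0,0,0],[0,0,0.015],1],[[0,0,0],[0,0,0],1],[[0,0,0],[0,0,0],1],[[0,0,0],[0,0,0],1]]'
python3 - <<'E'
from h import *
s=r.sense(); print(s['eef_pos'],s['contact_force'])
cv2.imwrite("pics/w2.png",r.grab_frame("wrist")[:,:,::-1])
E
```

```text
clock: 4.25
eef_pos: [552.2, 140.8, 67.1]
tcp_rot: [-3.142, -0.001, 0.21]
contact_force: [0.1, 0.3, -0.0]
opening: 1.0
grasp_force: 0.0
[552.20966292 140.82642371  67.06947055] [ 0.11357175  0.34748056 -0.03646898]
```

View pics/w2.png

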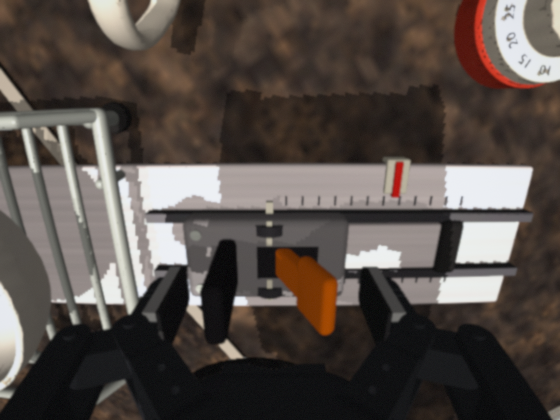

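The wrist view shows the fin at (269,207) and the mark at (398,178), with the fingers clear on both sides of post and lever. I'll draw the leg out most of the way, then measure.

```bash
python3 -m jog '[[[0,0,0],[0,0.006,0],1],[[0,0,0],[0,0.006,0],1],[[0,0,0],[0,0.006,0],1],[[0,0,0],[0,0.008,0],1],[[0,0,0],[0,0.01,0],1],[[0,0,0],[0,0.01,0],1],[[0,0,0],[0,0.01,0],1],[[0,0,0],[0,0.01,0],1],[[0,0,0],[0,0.008,0],1],[[0,0,0],[0,0.006,0],1],[[0,0,0],[0,0,0],1],[[0,0,0],[0,0,0],1]]'
cat > look.py <<'E'
from h import *
import sys
s=r.sense(); a=r.grab_frame("wrist")[:,:,::-1]
o=np.array([542.57,186.65,0]); A=R.from_euler('z',-1.3614).as_matrix()
print("tcp rack",((s['eef_pos']-o)@A).round(1),"F rack",(s['contact_force']@A).round(1),"op",s['opening'],s['grasp_force'])
c=cam("wrist",s)
print("mark px",proj(c,A@[119.6,42.5,13]+o).round(1),"fin px if on mark z34:",proj(c,A@[119.6,25,34]+o).round(1),proj(c,A@[119.6,33,28]+o).round(1))
cv2.imwrite("pics/%s.png"%sys.argv[1],a[120:320,160:440].repeat(2,0).repeat(2,1))
E
python3 look.py w3
```

```text
clock: 5.5
eef_pos: [568.5, 62.1, 66.3]
tcp_rot: [-3.142, -0.0, 0.209]
contact_force: [-0.2, 3.9, 2.4]
opening: 1.0
grasp_force: 2.1
tcp rack [127.2  -0.6  66.3] F rack [-3.8  0.6  2.4] op 1.0002422401978066 2.128790393471718
mark px [[260.4 179. ]] fin px if on mark z34: [[259.1 221.1]] [[259.4 203. ]]
```

View pics/w3.png

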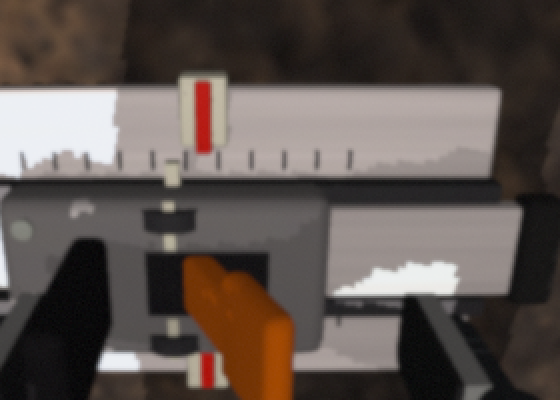

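The fin is at (246,206) and the red mark at (261.5,179), so about 8 mm remain. I'll track this numerically from here.

```bash
cat > gap.py <<'E'
from h import *
o=np.array([542.57,186.65,0]); A=R.from_euler('z',-1.3614).as_matrix()
s=r.sense(); a=r.grab_frame("wrist").astype(int); c=cam("wrist",s)
t=(s['eef_pos']-o)@A
red=(a[:,:,0]>110)&(a[:,:,1]<70)&(a[:,:,2]<80); red[:150]=0; red[205:]=0; red[:,:200]=0; red[:,330:]=0
v,u=np.nonzero(red)
f=a[:,:,1].astype(float); m=u.mean(); out=[]
for row in range(209,215):
    g=f[row,int(m)-28:int(m)+28]; w=np.clip(g-g.min()-0.5*(g.max()-g.min()),0,None); out.append(((w*np.arange(len(w))).sum()/w.sum()+int(m)-28, w.max(), (w>0).sum()))
pm=proj(c,A@[119.6,42.5,13]+o)[0]; pf=proj(c,A@[119.6,33,30]+o)[0]; pf2=proj(c,A@[129.6,33,30]+o)[0]
best=np.median([q[0] for q in out if q[2]<=8] or [np.nan])
print("t",s['clock'],"tcp",t.round(1),"F",(s['contact_force']@A).round(1),"op %.3f grip %.1f"%(s['opening'],s['grasp_force']))
print("red",m.round(1),v.mean().round(1),len(u),"fin",[(round(q[0],1),int(q[1]),int(q[2])) for q in out])
print("GAP mm (+ = leg must go out)",((m+pf[0]-pm[0]-best)/(pf2[0]-pf[0])*10).round(2))
E
python3 gap.py; python3 -m jog '[[[0,0,0],[0.0006,0.004,0],1],[[0,0,0],[0,0.003,0],1],[[0,0,0],[0,0,0],1],[[0,0,0],[0,0,0],1]]'; python3 gap.py
```

```text
t 5.55 tcp [127.   -0.6  66.3] F [-4.3  1.8  2. ] op 1.002 grip 2.1
red 261.6 178.3 233 fin [(np.float64(245.7), 55, 8), (np.float64(245.8), 73, 8), (np.float64(245.8), 72, 8), (np.float64(245.8), 54, 8), (np.float64(245.7), 28, 7), (np.float64(245.2), 7, 6)]
GAP mm (+ = leg must go out) 7.84
clock: 6.0
eef_pos: [569.9, 55.9, 66.2]
tcp_rot: [-3.142, 0.001, 0.21]
contact_force: [-0.5, 4.5, 3.9]
opening: 0.998
grasp_force: 2.2
t 6.0 tcp [133.6  -0.4  66.2] F [-4.5  0.5  3.9] op 0.998 grip 2.2
red 250.2 178.1 238 fin [(np.float64(245.6), 55, 8), (np.float64(245.7), 73, 8), (np.float64(245.7), 72, 8), (np.float64(245.8), 57, 8), (np.float64(245.9), 30, 8), (np.float64(246.0), 9, 7)]
GAP mm (+ = leg must go out) 1.26
```

```bash
python3 -m jog '[[[0,0,0],[0,0.0012,0],1],[[0,0,0],[0,0,0],1],[[0,0,0],[0,0,0],1]]'; python3 gap.py;  python3 -m jog '[[[0,0,0],[0,-0.0017,0],0.92],[[0,0,0],[0,-0.0017,0],0.84],[[0,0,0],[0,-0.0017,0],0.76],[[0,0,0],[0,0,0],0.76],[[0,0,0],[0,0,0],0.76],[[0,0,0],[0,0,0],0.76]]'; python3 gap.py
```

```text
clock: 6.35
eef_pos: [570.2, 54.7, 66.2]
tcp_rot: [-3.141, 0.001, 0.21]
contact_force: [-2.1, 4.4, 3.9]
opening: 0.998
grasp_force: 2.5
t 6.35 tcp [134.8  -0.4  66.2] F [-4.8 -1.2  3.9] op 0.998 grip 2.5
red 248.1 178.3 233 fin [(np.float64(245.5), 53, 8), (np.float64(245.6), 71, 8), (np.float64(245.6), 73, 8), (np.float64(245.6), 57, 8), (np.float64(245.6), 30, 8), (np.float64(245.3), 9, 7)]
GAP mm (+ = leg must go out) 0.16
clock: 7.0
eef_pos: [569.4, 59.7, 66.3]
tcp_rot: [-3.141, 0.0, 0.21]
contact_force: [-1.7, 4.5, 3.4]
opening: 0.88
grasp_force: 2.6
t 7.0 tcp [ 1.297e+02 -1.000e-01  6.630e+01] F [-4.8 -0.7  3.4] op 0.880 grip 2.6
red 257.0 179.1 242 fin [(np.float64(254.4), 42, 8), (np.float64(254.5), 61, 8), (np.float64(254.6), 74, 8), (np.float64(254.5), 65, 8), (np.float64(254.5), 44, 8), (np.float64(254.4), 19, 8)]
GAP mm (+ = leg must go out) 0.53
```

```bash
python3 -m jog '[[[0,0,0],[0,-0.0011,0],0.68],[[0,0,0],[0,-0.0015,0],0.6],[[0,0,0],[0,-0.0016,0],0.52],[[0,0,0],[0,-0.0008,0],0.48],[[0,0,0],[0,0,0],0.48],[[0,0,0],[0,0,0],0.48],[[0,0,0],[0,0,0],0.48]]'; python3 gap.py
```

```text
clock: 7.75
eef_pos: [568.5, 64.5, 66.3]
tcp_rot: [-3.141, -0.0, 0.21]
contact_force: [-1.0, 5.3, 3.5]
opening: 0.741
grasp_force: 2.7
t 7.75 tcp [124.9  -0.   66.3] F [-5.4  0.1  3.5] op 0.741 grip 2.7
red 265.0 179.1 242 fin [(np.float64(265.0), 42, 7), (np.float64(265.0), 62, 7), (np.float64(265.0), 76, 8), (np.float64(265.0), 73, 8), (np.float64(265.0), 54, 7), (np.float64(265.0), 27, 7)]
GAP mm (+ = leg must go out) -0.43
```

```bash
python3 -m jog '[[[0,0,0],[0,-0.001,0],0.44],[[0,0,0],[0,-0.0009,0],0.4],[[0,0,0],[0,-0.0009,0],0.36],[[0,0,0],[0,-0.0009,0],0.32],[[0,0,0],[0,0,0],0.32],[[0,0,0],[0,0,0],0.32]]'; python3 gap.py
```

```text
clock: 8.4
eef_pos: [567.7, 68.2, 66.5]
tcp_rot: [-3.142, -0.0, 0.21]
contact_force: [-1.2, 4.8, 7.0]
opening: 0.657
grasp_force: 7.6
t 8.4 tcp [121.1  -0.   66.5] F [-4.9 -0.1  7. ] op 0.657 grip 7.6
red 271.8 178.5 225 fin [(np.float64(270.8), 47, 7), (np.float64(270.8), 68, 8), (np.float64(270.8), 75, 8), (np.float64(270.8), 66, 8), (np.float64(270.8), 45, 7), (np.float64(270.7), 20, 7)]
GAP mm (+ = leg must go out) 0.37
```

```bash
python3 -m jog '[[[0,0,0],[0,-0.0006,0],0.28],[[0,0,0],[0,-0.0008,0],0.24],[[0,0,0],[0,-0.0008,0],0.2],[[0,0,0],[0,-0.0008,0],0.16],[[0,0,0],[0,0,0],0.16],[[0,0,0],[0,0,0],0.16]]'; python3 gap.py
```

```text
clock: 9.05
eef_pos: [567.4, 71.1, 67.0]
tcp_rot: [-3.142, -0.001, 0.21]
contact_force: [-2.6, 4.4, 11.6]
opening: 0.58
grasp_force: 6.4
t 9.05 tcp [118.2   0.2  67. ] F [-4.9 -1.6 11.6] op 0.580 grip 6.4
red 277.0 179.5 236 fin [(np.float64(276.7), 42, 8), (np.float64(276.8), 61, 8), (np.float64(276.8), 76, 8), (np.float64(276.8), 72, 8), (np.float64(276.8), 54, 7), (np.float64(276.8), 27, 7)]
GAP mm (+ = leg must go out) 0.17
```

```bash
python3 -m jog '[[[0,0,0],[0,0,-0.0015],0.16],[[0,0,0],[0,0,-0.0015],0.16],[[0,0,0],[0,0,-0.001],0.16],[[0,0,0],[0,0,0],0.16]]'; python3 gap.py
```

```text
clock: 9.5
eef_pos: [566.3, 70.9, 69.4]
tcp_rot: [-3.141, 0.001, 0.21]
contact_force: [-0.1, 4.5, -4.2]
opening: 0.582
grasp_force: 4.5
t 9.5 tcp [118.1  -0.8  69.4] F [-4.4  0.8 -4.2] op 0.582 grip 4.5
red 276.9 176.3 232 fin [(np.float64(276.9), 66, 7), (np.float64(276.8), 44, 7), (np.float64(276.7), 19, 7), (np.float64(276.6), 4, 7), (np.float64(280.2), 2, 13), (np.float64(284.1), 2, 20)]
GAP mm (+ = leg must go out) 0.15
```

```bash
python3 -m jog '[[[0,0,0],[0,-0.0008,0],0.12],[[0,0,0],[0,-0.0008,0],0.08],[[0,0,0],[0,-0.0008,0],0.04],[[0,0,0],[0,-0.0008,0],0.0],[[0,0,0],[0,0,0],0.0],[[0,0,0],[0,0,0],0.0]]'; python3 gap.py
```

```text
clock: 10.15
eef_pos: [565.8, 74.0, 70.4]
tcp_rot: [3.141, 0.001, 0.21]
contact_force: [-3.9, 3.3, 4.9]
opening: 0.503
grasp_force: 4.2
t 10.15 tcp [115.1  -0.7  70.4] F [-4.  -3.1  4.9] op 0.503 grip 4.2
red 282.0 176.4 236 fin [(np.float64(282.8), 57, 8), (np.float64(282.8), 30, 7), (np.float64(282.8), 9, 7), (np.float64(284.1), 2, 12), (np.float64(283.8), 2, 15), (np.float64(286.0), 1, 38)]
GAP mm (+ = leg must go out) -0.14
```

```bash
python3 -m jog '[[[0,0,0],[0,-0.001,-0.0005],-0.04],[[0,0,0],[0,-0.0009,0],-0.08],[[0,0,0],[0,-0.0009,0],-0.12],[[0,0,0],[0,0,0],-0.12],[[0,0,0],[0,0,0],-0.12]]'; python3 gap.py
```

```text
clock: 10.7
eef_pos: [565.1, 77.1, 71.1]
tcp_rot: [-3.141, 0.001, 0.21]
contact_force: [-5.3, 6.6, 7.1]
opening: 0.444
grasp_force: 7.2
t 10.7 tcp [111.8  -0.7  71.1] F [-7.6 -3.8  7.1] op 0.444 grip 7.2
red 287.3 176.9 216 fin [(np.float64(286.8), 54, 7), (np.float64(286.9), 26, 7), (np.float64(286.9), 5, 7), (np.float64(287.0), 1, 29), (np.float64(281.9), 2, 8), (np.float64(292.1), 1, 25)]
GAP mm (+ = leg must go out) 0.75
```

```bash
python3 -m jog '[[[0,0,0],[0,0,0],-0.14],[[0,0,0],[0,0,0],-0.16],[[0,0,0],[0,0,0],-0.16],[[0,0,0],[0,0,0],-0.16]]'; python3 gap.py
```

```text
clock: 11.15
eef_pos: [565.0, 77.8, 71.3]
tcp_rot: [-3.14, 0.001, 0.209]
contact_force: [-7.0, 10.7, 11.1]
opening: 0.42
grasp_force: 13.2
t 11.15 tcp [111.1  -0.7  71.3] F [-11.9  -4.7  11.1] op 0.420 grip 13.2
red 288.5 175.7 208 fin [(np.float64(287.8), 45, 7), (np.float64(287.7), 20, 7), (np.float64(288.1), 4, 6), (np.float64(287.0), 2, 37), (np.float64(295.0), 1, 20), (np.float64(292.9), 2, 10)]
GAP mm (+ = leg must go out) 0.97
```

```bash
python3 look.py w4
```

```text
tcp rack [111.1  -0.7  71.3] F rack [-11.5  -4.7   9.9] op 0.42547808343181476 13.234386965632439
mark px [[288.2 176.7]] fin px if on mark z34: [[289.3 217.4]] [[289.  199.9]]
```

View pics/w4.png

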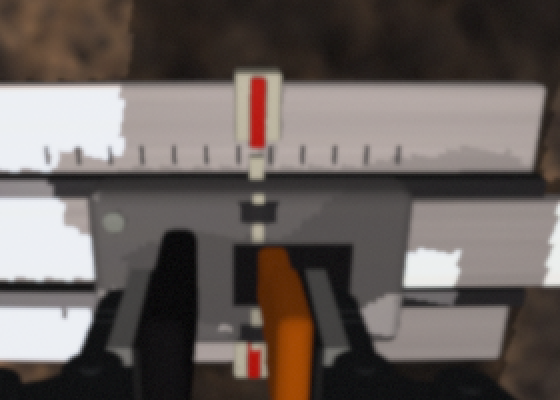

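The lever is nearly upright. The upper fin at (257,170) sits against the mark at 258, and the lower fin at 257 against the mark at 253. After correcting for parallax the leg is about 0.5 mm short. I'll nudge it and tighten the grip.

```bash
python3 -m jog '[[[0,0,0],[0,0.0004,0],-0.2],[[0,0,0],[0,0.0003,0],-0.25],[[0,0,0],[0,0,0],-0.3],[[0,0,0],[0,0,0],-0.3],[[0,0,0],[0,0,0],-0.3]]' 40; python3 gap.py
```

```text
clock: 11.75
eef_pos: [564.9, 78.6, 71.7]
tcp_rot: [-3.138, 0.001, 0.209]
contact_force: [-10.7, 20.4, 15.0]
opening: 0.387
grasp_force: 38.7
t 11.75 tcp [110.3  -0.7  71.7] F [-22.2  -6.2  15. ] op 0.387 grip 38.7
red 290.0 175.6 234 fin [(np.float64(289.0), 44, 7), (np.float64(289.0), 19, 7), (np.float64(289.0), 4, 7), (np.float64(290.9), 2, 25), (np.float64(286.2), 1, 18), (np.float64(291.0), 1, 27)]
GAP mm (+ = leg must go out) 1.14
```

Run:
```python
from h import *
o=np.array([542.57,186.65,0]); A=R.from_euler('z',-1.3614).as_matrix()
s=r.sense(); a=r.grab_frame("wrist"); c=cam("wrist",s)
for n,X in dict(mU=(119.6,42.5,13),mL=(119.6,-42.5,13),fU=(119.6,33,30),fL=(119.6,-33,30),fLi=(119.6,-22,34),fUi=(119.6,22,34)).items(): print(n,proj(c,A@X+o).round(1))
w=cv2.resize(a[140:320,230:350,::-1],None,fx=3.3,fy=3.3,interpolation=cv2.INTER_CUBIC)
b=cv2.resize(r.grab_frame("scene")[190:290,290:390,::-1],None,fx=3.94,fy=5.94,interpolation=cv2.INTER_CUBIC)
b=b[:594,:394]; w=w[:594,:396]; 
cv2.imwrite("pics/w5.png",np.hstack([w,b]))
```

```text
mU [[289.6 176.6]]
mL [[287.4 297.8]]
fU [[290.7 200.9]]
fL [[288.6 301.7]]
fLi [[289.2 290.6]]
fUi [[290.7 222.3]]
```

View pics/w5.png

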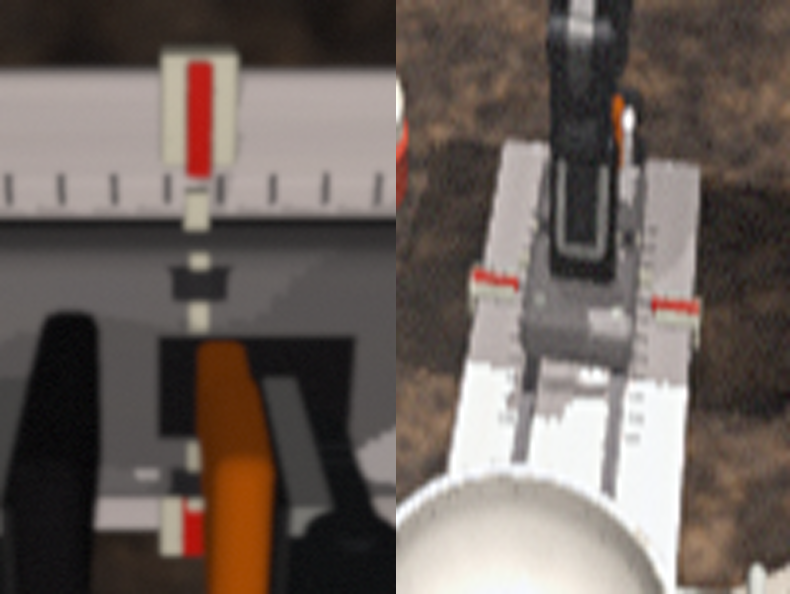

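Both fin and mark pairs read about 1.2 mm short, with the lever upright. I'll push gently outward while gripped to see whether the brake yields.

```bash
python3 -m jog '[[[0,0,0],[0,0.0005,0],-0.3],[[0,0,0],[0,0.0005,0],-0.3],[[0,0,0],[0,0,0],-0.3],[[0,0,0],[0,0,0],-0.3]]'; python3 gap.py
```

```text
clock: 12.3
eef_pos: [564.9, 78.4, 71.7]
tcp_rot: [-3.137, 0.001, 0.209]
contact_force: [-11.0, 25.6, 16.1]
opening: 0.384
grasp_force: 38.9
t 12.3 tcp [110.5  -0.6  71.7] F [-27.4  -5.5  16.1] op 0.384 grip 38.9
red 289.8 175.1 222 fin [(np.float64(288.8), 44, 7), (np.float64(288.7), 19, 7), (np.float64(289.0), 4, 7), (np.float64(296.0), 2, 7), (np.float64(292.4), 1, 14), (np.float64(291.2), 2, 25)]
GAP mm (+ = leg must go out) 1.08
```

The brake holds the leg about 1 mm from the mark's centre, inside the 5 mm red line. I'll hold briefly to check it is stable, then hand in.

```bash
python3 -m jog '[[[0,0,0],[0,0,0],-0.3],[[0,0,0],[0,0,0],-0.3],[[0,0,0],[0,0,0],-0.3],[[0,0,0],[0,0,0],-0.3],[[0,0,0],[0,0,0],-0.3],[[0,0,0],[0,0,0],-0.3]]'; python3 gap.py; python3 -c "
from rig import r
print(r.sign_off())"
```

```text
clock: 12.95
eef_pos: [564.9, 78.4, 71.7]
tcp_rot: [-3.137, 0.001, 0.209]
contact_force: [-11.2, 26.1, 16.3]
opening: 0.385
grasp_force: 38.9
t 12.95 tcp [110.5  -0.6  71.7] F [-27.9  -5.5  16.3] op 0.385 grip 38.9
red 289.8 175.0 223 fin [(np.float64(288.9), 43, 7), (np.float64(288.9), 19, 7), (np.float64(288.5), 5, 6), (np.float64(290.8), 1, 35), (np.float64(291.7), 1, 22), (np.float64(297.9), 2, 8)]
GAP mm (+ = leg must go out) 1.09
the job is handed in; nothing more can be done
None
```

I drew the leg out and handed the job in at about 13 s: the lever looks fully closed, the pointers sit about 1 mm short of the red mark's centre (inside its 5 mm line), the post is still held at about 39 N, and the arm never touched the bowl, timer or mug.

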